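# Set up the display easel for the tall egg case

### The arm

A 6-joint arm with a two-finger parallel gripper is mounted at the origin on the work surface. World frame = base frame: x ahead of the robot, y to its left, z up, the work surface at z = 0. Lengths are in m, angles in rad, forces in N, time in s.
With the tool pointing down it reaches from about 0.3 to 0.875 m from the base axis. Payload 6.4 kg.
Tool frame: the origin (TCP) lies midway between the tips of the shut fingers; the grasp point (between the pads) lies 19 mm behind it; z points along the fingers, y is the line along which they close (so a half turn about z gives the same grasp; the last joint's range is limited). The gripper opens to 85 mm and grips with 20 to 120 N. Pads are 22 mm wide; open, the fingers measure 114 mm over their backs; the gripper's body (76 mm by 85 mm) begins 54 mm behind the grasp point. The pads swing forward as they close: fully open they stand 13 mm farther back than shut.
Start: joints at [-1.38, 0.181, 1.607, -0, 1.354, -0.206], TCP at [0.222, -0.53, 0.231] pointing down, gripper open.
Joint ranges: [-2.99, 2.99], [-0.89, 2.07], [0.3, 2.58], [-1.14, 4.28], [0, 2.63], [-3.12, 3.12]. Speed limits (rad/s): [2.57, 2.57, 3.01, 3.14, 3.14, 3.14].

### API

Orientations are given as [roll, pitch, yaw] about the fixed x, y, z axes, in that order (R = Rz(yaw) Ry(pitch) Rx(roll)).
In Python, from station import monitor, optics, robot gives the robot as it stands. The module is installed in compiled form; this text tells all that it offers.
- The arm moves only by the tool apply_moves, never from a script. Its argument "moves" is a list of rows, each an object with "travel": the shift along the tool's x, y, z in units of 0.25 m (1.0 is 0.25 m), a list of three; "yaw": the turn about the tool's z in units of 30 degrees (1.0 is 30 degrees). A call has 1 to 10 rows; each row is the pose to reach, as a shift and turn from the pose commanded when the call began, along the tool's axes at that moment; what a row does not reach only later rows make up. A row lasts 1/10 s, in which the tool goes at most 50 mm and 8.59 degrees, less where a joint would pass 70% of its speed; a pose out of reach is approached as far as the arm can. A call with a number of a shift or a turn outside -1 to 1 is refused whole. A call with a gripper value outside its range is refused whole. "claw" is the gripper's target within -1 to 1 (fully open at 1, half-way at 0, shut at -1), set as the call begins (left out, the last holds). The fingers move at their own pace and stop on an object; the grip force is fixed at half the most. Time passes only in rows, so rows that repeat a pose let the fingers close. It gives the time, the measured TCP pose, the force, the opening and the grip force at its end, in the units of the state.
- monitor.state(): the state, without advancing time (a new reading comes with each control period).
- optics.camera(name): name is "scene" or "side" or "wrist"; returns a dict with "color" (400x640x3 uint8, red, green, blue), "mtx" (3x3 intrinsics, pixels), "cam_to_world" (4x4, takes a point from camera to world coordinates); the wrist camera has in their place "T_tool_cam" (4x4, takes a point from camera to tool coordinates, whose origin is the TCP and whose axes are the flange's). Camera axes: x right, y up, looking along -z (the intrinsics and any distortion apply to the point x, -y, -z); pixel columns grow to the right and rows downward; lengths in m; the calibration is good to about 2 mm. A picture is of the moment at which its call begins: read the wrist's pose just before it. There is no depth.
- robot.sign_off(): hands the job in; it is judged then, once.
The state is a dict: "clock": time; "joint_positions": joint angles; "joint_velocities": joint speeds; "tau": joint torques, N m; "ee_pos": TCP position; "tool_rot": TCP orientation; "ft_force": force on the tool from outside, world axes, zero at the start; "wrist_torque": the same for the moment, N m; "opening": finger opening in m; "grip_force": force on a finger pad.
Only numpy, scipy, OpenCV 4.12 (cv2) and the standard library are available. Lean on these libraries where they do the work, as an engineer would, in place of code of your own. Each camera call takes 0.05 s, during which the arm holds its last target. There are 200 camera calls.

### The job

Put the tall glazed egg case on show: first swing the display easel's folding rear leg out until it is against its stop, then take the tall case from the rack and set it gently on the easel's ledge, centred, glass to the front, leaning flat back against the mast. Leave the easel standing where it is and do not disturb the other things on the table.

Things in the scene. Friction and masses are not known exactly. Their poses are not given: they have to be found in the camera images.
- easel: Loose beech display easel, an inverted T, 0.5 kg, 170 mm wide (y). Front is -x, rear +x. Origin on the table, 28 mm straight below the corner where ledge and back meet. Back (rail and mast) leans to the rear 0.30 rad from vertical. Two steel runners on the table, x = -75 to -8 mm. Empty, it stands by itself, leg folded or out; loaded, it tips back unless the leg is out. It slides at 3 N.
- easel_seat (a point): Where the centre of the tall case's underside comes when seated: (-13, 0, 32) mm in the easel's frame. The ledge is square to the back, 45 mm deep, rising to the front, with a lip 10 mm high at its front edge. From the ledge corner a rail 170 mm wide reaches 22 mm up the slope, and the mast, 36 mm wide (y = -18 to 18), 14 mm thick, 115 mm up the slope.
- easel_leg (a joint): Swing of the folding rear leg, rad: 0 folded flat on the easel's back, pointing to the easel's -y; 1.571 at its stop, pointing straight to the rear (+x). An open gate of 12 mm thick beech, 96 mm long from its hinge. Push the side that faces the easel's back. Friction hinge (0.2 N at the end), stays where it is left. At the stop the rubber foot hangs 1 mm over the table.
- leg_hinge (a point): Foot of the leg's hinge line, at table level: (13, 14, 0) mm in the easel's frame. The line runs up from here parallel to the mast, leaning 0.30 rad to the rear; so the free end sinks as it swings out.
- leg_tip (a point): Centre of the top of the leg's end bar: 88 mm from the hinge line, 118 mm along it; about 113 mm above the table folded, 87 mm at the stop. The end bar is 16 mm wide, 12 mm thick, and runs from here down to the foot, parallel to the hinge line.
- tall_case: The tall glazed case: dark wooden frame 28 mm thick (x), 150 mm wide (y), 180 mm high (z), about 0.5 kg, glass with rows of eggs on its -x face, brown board back on +x. Origin: centre of its underside. It stands upright in one of the rack's three slots, which holds its lowest 22 mm with 2.5 mm play each side: lift it straight up.
- tall_case_glass (a point): Centre of the glass face of the tall case, 90 mm above its underside.
- rack: Fixed plywood rack, base 270 x 170 mm and 15 mm thick, with three slots across it at x = -90, 0 and 90 mm, each between two ribs 22 mm high. Origin: centre of its underside on the table.
- low_case_a: Low wide glazed case, 28 x 190 x 120 mm (x, y, z), in another slot of the rack. Leave it. Origin: centre of its underside.
- low_case_b: Second low wide glazed case, 28 x 190 x 120 mm, in another slot of the rack. Leave it. Origin: centre of its underside.
- egg_tray: Open dark tray of eggs, 140 x 200 x 42 mm. Leave it.
- caliper: Steel caliper lying flat, 200 mm long (x), 60 mm jaws. Leave it.
- brush: Wooden brush lying flat, 190 mm long (x). Leave it.
- loupe: Black stand magnifier, 52 mm across, 48 mm high. Leave it.
- jar: Glass jar with a metal cap, 68 mm across, 85 mm high. Leave it.
- label_box: Cardboard box of label cards, 85 x 125 mm, 67 mm high with the cards. Leave it.
Not all that is in view belongs to the job. There is more than one size of the easel; the job needs the smaller.

How it is judged:
By the outcome, as a careful person would: the job done as asked, in the order asked, and still so for the second after the job is handed in, with the robot touching nothing.
It also fails if it takes over 67 s, if anything falls off the work surface, if the arm or the gripper's body presses on something with over 40 N, if the wrist force passes 120 N, or if a joint passes its speed limit or range.

## Working session

There is one attempt and no reset: what is moved stays moved. The work goes in short steps, Python scripts to look and compute and a tool call to move; the robot and the scene stay as the last step left them, time stands still between calls to the robot, and variables do not carry over. Pictures are saved under pics/ and viewed, at most 10 in all, crops included, and the job is handed in when it is done.

Besides the shell and the picture viewer there is one more tool, called after "Request:" as name(argument=value, ...), one argument or row to a line, values as JSON. apply_moves: Moves the arm, as the interface text tells. Its arguments: {"type":"object","properties":{"moves":{"type":"array","items":{"type":"object","properties":{"travel":{"type":"array","items":{"type":"number"}},"yaw":{"type":"number"}}}},"claw":{"type":"number"}},"required":["moves"]}

```bash
mkdir -p pics; cat > h.py <<'E'
import numpy as np, cv2
from station import monitor, optics, robot
def shot(n,f):
    s=monitor.state(); c=optics.camera(n); cv2.imwrite(f'pics/{f}.png',c['color'][:,:,::-1])
    np.savez(f'pics/{f}.npz',**{k:v for k,v in c.items() if k!='color'}); return s,c
E
python3 - <<'E'
from h import *
for n in ['scene','side']:
    s,c=shot(n,n+'0'); print(n,c.keys(),c['mtx'].round(1).tolist(),c['cam_to_world'].round(3).tolist())
print(s)
E
```

```text
scene dict_keys(['color', 'mtx', 'cam_to_world']) [[386.9, 0.0, 322.3], [0.0, 386.9, 206.5], [0.0, 0.0, 1.0]] [[0.518, -0.568, 0.64, 1.164], [0.856, 0.34, -0.39, -0.364], [0.004, 0.749, 0.662, 0.823], [0.0, 0.0, 0.0, 1.0]]
side dict_keys(['color', 'mtx', 'cam_to_world']) [[456.3, 0.0, 313.7], [0.0, 456.3, 197.8], [0.0, 0.0, 1.0]] [[-0.754, 0.462, -0.467, -0.176], [-0.657, -0.509, 0.556, 0.797], [0.019, 0.726, 0.687, 1.002], [0.0, 0.0, 0.0, 1.0]]
{'clock': 0.05, 'joint_positions': array([-1.38028420e+00,  1.81502914e-01,  1.60797672e+00, -2.17469023e-05,
        1.35379887e+00, -2.06312014e-01]), 'joint_velocities': array([-0.00119441, -0.00071516,  0.00071557, -0.00063404,  0.0013578 ,
       -0.00027508]), 'tau': array([ 5.94393932e-04, -4.46250594e+01, -3.52579951e+01, -2.84662283e-04,
        4.28890286e-03,  1.10202450e-05]), 'ee_pos': array([ 0.22213238, -0.52978061,  0.23042071]), 'tool_rot': array([-3.13993821e+00, -3.24570076e-04,  3.96828574e-01]), 'ft_force': array([-3.68491718e-01,  9.67030094e-05, -4.16438859e-01]), 'wrist_torque': array([ 0.01397886,  0.01450866, -0.0166797 ]), 'grip_force': 0.0, 'opening': 0.08547016959208496}
```

View pics/scene0.png

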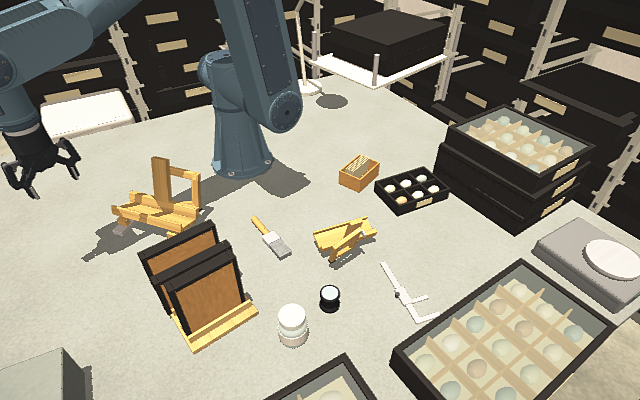

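View pics/side0.png

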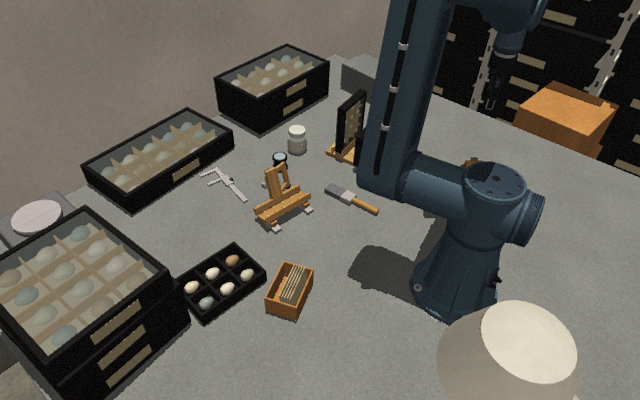

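Two easels are visible in the scene image: E1 at about (160,200) and E2 at about (345,238). The rack with its cases is at (200,290). I'll enlarge these to tell them apart.

```bash
python3 - <<'E'
from h import *
a=cv2.imread('pics/scene0.png'); b=cv2.imread('pics/side0.png')
f=lambda i,x,y,w,h,k:cv2.resize(i[y:y+h,x:x+w],None,fx=k,fy=k,interpolation=cv2.INTER_CUBIC)
# scene 100..260 x 140..360 ; 
L=f(a,100,140,160,220,2.5)  #400x550
R1=f(a,300,200,100,75,4)    #400x300
R2=f(b,240,150,100,62.5.__int__(),4) #400x248
out=np.zeros((550,800,3),np.uint8); out[:, :400]=L; out[:300,400:]=R1; out[300:548,400:]=R2
cv2.imwrite('pics/c1.png',out)
E
```

```text
(no output)
```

View pics/c1.png

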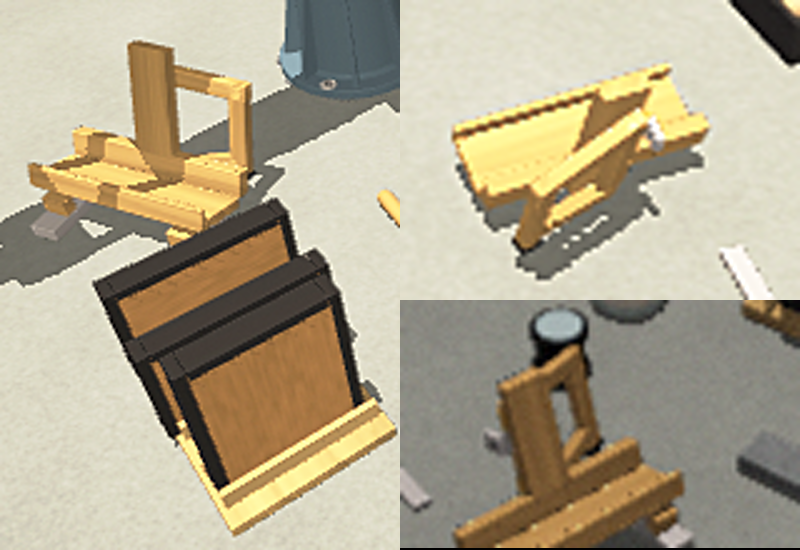

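```bash
cat >> h.py <<'E'
def ray(f,u,v,T=None):
    d=np.load(f'pics/{f}.npz'); K=d['mtx']; M=d['cam_to_world'] if T is None else T@d['T_tool_cam']
    r=M[:3,:3]@np.array([(u-K[0,2])/K[0,0],-(v-K[1,2])/K[1,1],-1]); return M[:3,3],r
def at(f,u,v,z,T=None):
    o,r=ray(f,u,v,T); return o+r*(z-o[2])/r[2]
def proj(f,P,T=None):
    d=np.load(f'pics/{f}.npz'); K=d['mtx']; M=d['cam_to_world'] if T is None else T@d['T_tool_cam']
    p=np.linalg.inv(M)@np.r_[P,1]; return (K[0,0]*p[0]/-p[2]+K[0,2], -K[1,1]*p[1]/-p[2]+K[1,2])
E
python3 - <<'E'
from h import *
A=lambda x,y:(100+x/2.5,140+y/2.5); B=lambda x,y:(300+(x-400)/4,200+y/4)
def w(n,p,q,z):
    a=at('scene0',*p,z);b=at('scene0',*q,z);print(n,z,a.round(3),b.round(3),np.linalg.norm(a-b).round(3),np.arctan2(*(b-a)[[1,0]]).round(3))
w('E1 lip',A(28,165),A(205,212),.05)
w('E2 lip',B(455,130),B(668,70),.05)
w('E2 rail',B(480,198),B(705,130),.05)
for z in(.135,.195):
  w('rear',A(97,287),A(280,203),z); w('mid',A(128,347),A(318,255),z); w('front',A(170,362),A(328,283),z)
w('base near',A(235,533),A(397,430),.015)
E
```

```text
E1 lip 0.05 [ 0.089 -0.453  0.05 ] [ 0.279 -0.293  0.05 ] 0.248 0.698
E2 lip 0.05 [0.499 0.014 0.05 ] [0.526 0.179 0.05 ] 0.167 1.409
E2 rail 0.05 [ 0.563 -0.004  0.05 ] [0.589 0.165 0.05 ] 0.17 1.416
rear 0.135 [ 0.425 -0.417  0.135] [ 0.402 -0.231  0.135] 0.187 1.689
mid 0.135 [ 0.512 -0.408  0.135] [ 0.492 -0.224  0.135] 0.185 1.676
front 0.135 [ 0.547 -0.381  0.135] [ 0.531 -0.229  0.135] 0.152 1.675
rear 0.195 [ 0.489 -0.412  0.195] [ 0.469 -0.243  0.195] 0.17 1.689
mid 0.195 [ 0.568 -0.404  0.195] [ 0.551 -0.236  0.195] 0.169 1.676
front 0.195 [ 0.601 -0.379  0.195] [ 0.586 -0.241  0.195] 0.139 1.675
base near 0.015 [ 0.656 -0.383  0.015] [ 0.633 -0.218  0.015] 0.167 1.708
```

The scene crop shows three things:
- **Easels:** E2 (scene 345,238) measures 170 mm across and E1 (160,200) about 248 mm, so E2 is the one for the job. It faces -x, yaw about -0.16, with its leg folded or partly out toward -y.
- **Cases:** the two rear cases measure about 187 mm wide at low-case height and sit 88 mm apart. The nearest case, with its top around (200,265), is narrower and only fits the 90 mm slot pitch at a top height of 0.195 m. It is the tall case, glass to -x.
- **Next:** a close wrist look at both the easel and the case.

```bash
cat >> h.py <<'E'
from scipy.spatial.transform import Rotation as Ro
def toolT(s):
    T=np.eye(4);T[:3,:3]=Ro.from_euler('xyz',s['tool_rot']).as_matrix();T[:3,3]=s['ee_pos'];return T
def go(P,yaw=None):
    s=monitor.state();T=toolT(s);d=T[:3,:3].T@(np.array(P)-s['ee_pos'])/.25
    y=0 if yaw is None else (s['tool_rot'][2]-yaw)/(np.pi/6)
    print('travel',d.round(3),'yaw',round(y,3),'| at',s['ee_pos'].round(4),s['tool_rot'].round(3),'F',s['ft_force'].round(2),'t',round(s['clock'],2),'open',round(s['opening'],4),'grip',s['grip_force'])
E
python3 - <<'E'
from h import *
s,c=shot('wrist','w0'); print(c['T_tool_cam'].round(3),c['mtx'].round(1))
go([.45,-.35,.45],-.02); go([.45,.0,.4],-.16)
E
```

```text
[[-0.001  0.958  0.288  0.073]
 [ 1.     0.001  0.001  0.   ]
 [ 0.001  0.288 -0.958 -0.143]
 [ 0.     0.     0.     1.   ]] [[328.9   0.  319.1]
 [  0.  328.9 204.6]
 [  0.    0.    1. ]]
travel [ 1.119 -0.313 -0.877] yaw 0.796 | at [ 0.2222 -0.5299  0.2306] [-3.14  -0.     0.397] F [-0.01 -0.    0.53] t 0.15 open 0.0854 grip 0.0
travel [ 1.66  -1.604 -0.675] yaw 1.063 | at [ 0.2222 -0.5299  0.2306] [-3.14  -0.     0.397] F [-0.01 -0.    0.53] t 0.15 open 0.0854 grip 0.0
```

Request:
apply_moves(
  moves=[
    {"travel": [0, 0, -0.4], "yaw": 0.2},
    {"travel": [0.2, 0, -0.8], "yaw": 0.4},
    {"travel": [0.4, -0.1, -0.9], "yaw": 0.6},
    {"travel": [0.6, -0.2, -0.9], "yaw": 0.8},
    {"travel": [0.8, -0.25, -0.9], "yaw": 0.8},
    {"travel": [1.0, -0.3, -0.9], "yaw": 0.8},
    {"travel": [1.0, -0.3, -0.9], "yaw": 0.8},
    {"travel": [1.0, -0.3, -0.9], "yaw": 0.8},
    {"travel": [1.0, -0.3, -0.9], "yaw": 0.8},
  ],
  claw=-1,
)

```text
clock: 1.05
ee_pos: [0.427, -0.3617, 0.458]
tool_rot: [3.14, -0.003, -0.016]
ft_force: [-0.7, 0.5, 0.0]
opening: 0.0002
grip_force: 0.0
```

```bash
python3 - <<'E'
from h import *
s,c=shot('wrist','w1'); np.save('pics/w1T.npy',toolT(s))
print(proj('w1',[.595,-.31,.195],toolT(s)))
go([.5,.02,.4],-.16)
E
```

```text
(np.float64(269.1425390707042), np.float64(17.26640888602566))
travel [ 0.271 -1.538  0.226] yaw 0.271 | at [ 0.4253 -0.3631  0.4569] [ 3.141e+00 -1.000e-03 -1.800e-02] F [-0.22 -0.73 -1.32] t 1.1 open -0.0002 grip 0.0
```

Request:
apply_moves(
  moves=[
    {"travel": [0.15, -0.2, 0], "yaw": 0.1},
    {"travel": [0.3, -0.4, 0], "yaw": 0.2},
    {"travel": [0.45, -0.6, 0], "yaw": 0.3},
    {"travel": [0.6, -0.8, 0], "yaw": 0.3},
    {"travel": [0.7, -1.0, 0], "yaw": 0.3},
    {"travel": [0.7, -1.0, 0], "yaw": 0.3},
  ],
)

```text
clock: 1.7
ee_pos: [0.6016, -0.1229, 0.4552]
tool_rot: [3.141, 0.002, -0.181]
ft_force: [0.6, -0.8, 0.2]
opening: 0.0001
grip_force: 0.0
```

Request:
apply_moves(
  moves=[
    {"travel": [0, -0.2, 0]},
    {"travel": [0, -0.4, 0.1]},
    {"travel": [0, -0.6, 0.2]},
    {"travel": [0, -0.6, 0.2]},
    {"travel": [0, -0.6, 0.2]},
  ],
)

```text
invalid input
```

```bash
python3 - <<'E'
from h import *
s,c=shot('wrist','w2'); np.save('pics/w2T.npy',toolT(s))
print(s['ee_pos'],s['tool_rot'],s['clock'])
i=c['color'][:,:,::-1]
u,v=map(int,proj('w2',[.54,.09,.06],toolT(s))); print(u,v)
x0=max(0,min(640-267,u-133)); y0=max(0,min(200,v-100)); print(x0,y0)
cv2.imwrite('pics/w2c.png',cv2.resize(i[y0:y0+200,x0:x0+267],(801-1,600),interpolation=cv2.INTER_CUBIC))
E
```

```text
[ 0.60162436 -0.12288902  0.45520136] [ 3.14133454e+00  1.60117788e-03 -1.81172392e-01] 1.7
203 209
70 109
```

View pics/w2c.png

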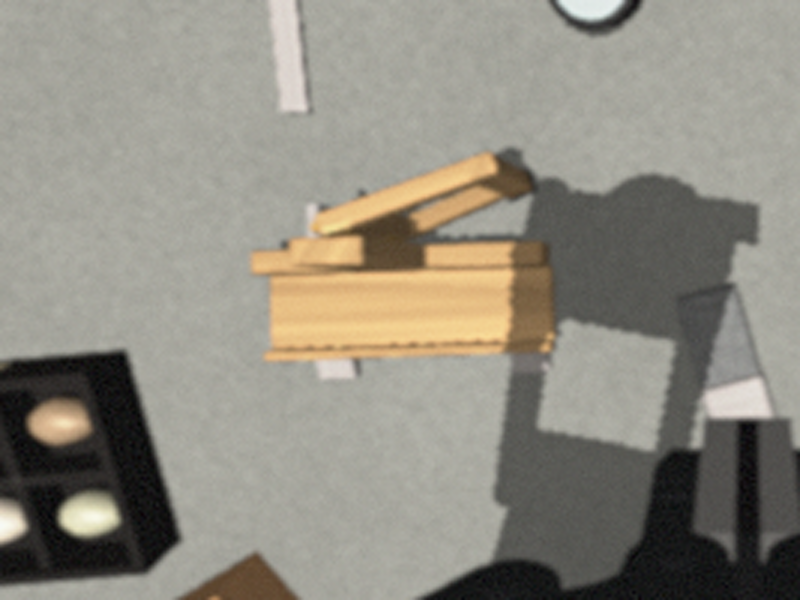

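The wrist crop shows the easel with its rail ends at crop (252,273) and (550,266), the mast top at (290..362, 238..262) and the leg tip near (487,162), already swung part way out. The lip's front edge runs from (265,358) to (553,350). I'll fit the pose to these points.

```bash
cat >> h.py <<'E'
a_=np.array([np.sin(.3),0,np.cos(.3)]);e_=np.array([np.cos(.3),0,-np.sin(.3)]);h_=np.array([.013,.014,0])
def leg(th,r=.088,l=.118): return h_+l*a_+r*(np.array([0,-np.cos(th),0])+np.sin(th)*e_)
def ew(p,P): c,s=np.cos(p[2]),np.sin(p[2]); return np.array([p[0]+c*P[0]-s*P[1],p[1]+s*P[0]+c*P[1],P[2]])
E
cat > fit.py <<'E'
from h import *
from scipy.optimize import least_squares
T=np.load('pics/w2T.npy')
k=lambda x,y:np.array([70+x/2.996,109+y/3])
B=lambda x,y:np.array([300+(x-400)/4,200+y/4])
u=.022*a_+[0,0,.028]; m=.115*a_+[0,0,.028]; mb=m+.014*e_
L=[(k(252,273),u+[0,.085,0],'rL'),(k(550,266),u-[0,.085,0],'rR'),(k(290,262),m+[0,.018,0],'mFL'),(k(362,262),m-[0,.018,0],'mFR'),(k(292,240),mb+[0,.018,0],'mBL'),(k(362,237),mb-[0,.018,0],'mBR')]
f=lambda p:np.concatenate([np.array(proj('w2',ew(p,P),T))-q for q,P,_ in L]+[np.array(proj('w2',ew(p,leg(p[3])),T))-k(488,162)])
r=least_squares(f,[.54,.09,-.16,.4],loss='soft_l1'); print(r.x.round(4)); print(f(r.x).reshape(-1,2).round(1).tolist())
p=r.x
print('seat',ew(p,[-.013,0,.032]),'tip',ew(p,leg(p[3])),'scene tip',proj('scene0',ew(p,leg(p[3]))))
print('scene rail', proj('scene0',ew(p,u+[0,.085,0])),proj('scene0',ew(p,u-[0,.085,0])),'mast top',proj('scene0',ew(p,mb)))
print('lip', (np.array(proj('w2',ew(p,[-.040,.085,.051]),T))-[70,109])*3,(np.array(proj('w2',ew(p,[-.040,-.085,.051]),T))-[70,109])*3)
E
python3 fit.py
```

```text
[ 0.5507  0.0914 -0.1569  0.3401]
[[-0.0, -0.1], [-1.9, -0.2], [0.6, 1.1], [1.2, 0.5], [-0.3, -1.2], [1.0, -0.8], [-2.8, 0.4]]
seat [0.53790039 0.09340484 0.032     ] tip [0.61495369 0.01140213 0.10405396] scene tip (np.float64(335.74280059810576), np.float64(245.89980084949988))
scene rail (np.float64(374.919275409936), np.float64(227.46631168960832)) (np.float64(319.5679068564056), np.float64(243.84868274574438)) mast top (np.float64(356.1800203602964), np.float64(222.9993520674796))
lip [264.01225005 349.05087616] [550.96793775 342.27307695]
```

```bash
python3 - <<'E'
from h import *
p=[.5507,.0914,-.1569]
S=ew(p,[.033,-.064,.2]); print(S); go(S,-.157); go(np.r_[S[:2],.07],-.157)
R=toolT(monitor.state())[:3,:3]
for th in np.arange(.3,1.66,.15).tolist()+[1.571]:
    r,d,z=.083,.019,.07
    l=(z+np.sin(.3)*(r*np.sin(th)-d*np.cos(th)))/np.cos(.3)
    C=leg(th,r,l)+d*(-np.cos(th)*e_-np.sin(th)*np.array([0,1,0]))
    W=ew(p,C); print(round(th,2),C.round(3),(R.T@(W-np.r_[S[:2],.07])/.25).round(3))
E
```

```text
[0.57329419 0.02302967 0.2       ]
travel [-0.218 -0.521  1.021] yaw -0.033 | at [ 0.6044 -0.1159  0.4547] [-3.137e+00  1.000e-03 -1.740e-01] F [-2.49  3.11 -0.93] t 1.75 open -0.0001 grip 0.0
travel [-0.218 -0.519  1.541] yaw -0.033 | at [ 0.6044 -0.1159  0.4547] [-3.137e+00  1.000e-03 -1.740e-01] F [-2.49  3.11 -0.93] t 1.75 open -0.0001 grip 0.0
0.3 [ 0.041 -0.071  0.07 ] [ 0.034  0.027 -0.   ]
0.45 [ 0.055 -0.069  0.07 ] [ 0.086  0.018 -0.   ]
0.6 [ 0.067 -0.065  0.07 ] [ 0.137  0.003 -0.   ]
0.75 [ 0.079 -0.06   0.07 ] [ 0.185 -0.021 -0.   ]
0.9 [ 0.09  -0.052  0.07 ] [ 0.229 -0.05   0.   ]
1.05 [ 0.1   -0.044  0.07 ] [ 0.267 -0.086  0.   ]
1.2 [ 0.108 -0.034  0.07 ] [ 0.3   -0.126  0.   ]
1.35 [ 0.115 -0.023  0.07 ] [ 0.325 -0.171  0.001]
1.5 [ 0.12  -0.011  0.07 ] [ 0.344 -0.219  0.001]
1.65 [0.123 0.002 0.07 ] [ 0.355 -0.269  0.001]
1.57 [ 0.122 -0.005  0.07 ] [ 0.35  -0.242  0.001]
```

Request:
apply_moves(
  moves=[
    {"travel": [-0.2, -0.2, 0.15], "yaw": 0},
    {"travel": [-0.2, -0.45, 0.3], "yaw": 0},
    {"travel": [-0.2, -0.5, 0.5], "yaw": 0},
    {"travel": [-0.2, -0.5, 0.7], "yaw": 0},
    {"travel": [-0.2, -0.5, 0.9], "yaw": 0},
    {"travel": [-0.2, -0.5, 0.9], "yaw": 0},
    {"travel": [-0.2, -0.5, 0.9], "yaw": 0},
    {"travel": [-0.2, -0.5, 0.9], "yaw": 0},
  ],
)

```text
clock: 2.55
ee_pos: [0.5742, 0.0077, 0.2314]
tool_rot: [3.141, 0.001, -0.18]
ft_force: [0.2, -0.7, 0.6]
opening: -0.0001
grip_force: 0.0
```

```bash
python3 - <<'E'
from h import *
s,c=shot('wrist','w3'); T=toolT(s);np.save('pics/w3T.npy',T)
p=[.5507,.0914,-.1569]
go(ew(p,[.033,-.064,.07]),-.157)
i=c['color'][:,:,::-1].copy()
for P in [leg(.34),leg(1.571),.115*a_+[0,.018,.028],.115*a_+[0,-.018,.028],.022*a_+[0,-.085,.028],.022*a_+[0,.085,.028]]:
    u,v=proj('w3',ew(p,P),T); cv2.circle(i,(int(round(u)),int(round(v))),2,(0,0,255),-1)
cv2.imwrite('pics/w3c.png',i)
E
```

```text
travel [-0.021 -0.06   0.653] yaw -0.044 | at [0.5754 0.0075 0.2332] [ 3.141e+00 -2.000e-03 -1.800e-01] F [ 0.23 -0.17  0.29] t 2.6 open 0.0 grip 0.0
```

View pics/w3c.png

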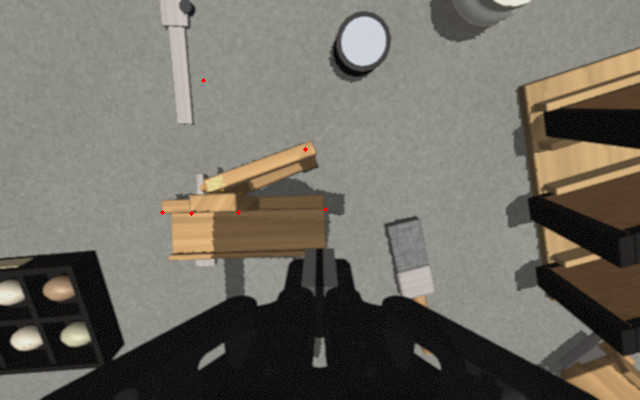

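The wrist picture shows the projected easel model landing within about 3 px: leg tip (305,150), mast front edge (190..237, 209). The space between leg and rail at about (290,180) is free. I'll descend there.

Request:
apply_moves(
  moves=[
    {"travel": [-0.01, -0.06, 0.1], "yaw": 0},
    {"travel": [-0.01, -0.06, 0.25], "yaw": 0},
    {"travel": [-0.01, -0.06, 0.4], "yaw": 0},
    {"travel": [-0.01, -0.06, 0.55], "yaw": 0},
    {"travel": [-0.01, -0.06, 0.65], "yaw": 0},
    {"travel": [-0.01, -0.06, 0.65], "yaw": 0},
    {"travel": [-0.01, -0.06, 0.65], "yaw": 0},
  ],
)

```text
clock: 3.3
ee_pos: [0.5767, 0.0231, 0.0711]
tool_rot: [-3.141, -0.003, -0.18]
ft_force: [0.5, 0.3, -0.1]
opening: 0.0
grip_force: 0.0
```

Request:
apply_moves(
  moves=[
    {"travel": [0.04, 0.02, 0], "yaw": 0},
    {"travel": [0.09, 0.02, 0], "yaw": 0},
    {"travel": [0.14, 0.0, 0], "yaw": 0},
    {"travel": [0.185, -0.02, 0], "yaw": 0},
    {"travel": [0.23, -0.05, 0], "yaw": 0},
    {"travel": [0.265, -0.085, 0], "yaw": 0},
    {"travel": [0.3, -0.125, 0], "yaw": 0},
    {"travel": [0.3, -0.125, 0], "yaw": 0},
  ],
)

```text
clock: 4.1
ee_pos: [0.6563, 0.0421, 0.0704]
tool_rot: [-3.141, -0.003, -0.178]
ft_force: [0.5, -0.6, 0.4]
opening: 0.0
grip_force: 0.0
```

```bash
python3 - <<'E'
from h import *
s,c=shot('wrist','w4'); T=toolT(s);np.save('pics/w4T.npy',T)
p=[.5507,.0914,-.1569]
go(ew(p,[.122,-.005,.07]))
s2,c2=shot('side','s4')
a=c['color'][:,:,::-1][50:400,100:500]; b=cv2.resize(c2['color'][130:250,230:350,::-1],(400,400),interpolation=cv2.INTER_CUBIC)[:350]
cv2.imwrite('pics/c4.png',np.hstack([a,b]))
E
```

```text
travel [ 0.041 -0.112 -0.   ] yaw 0 | at [0.6553 0.0417 0.0699] [-3.141e+00 -2.000e-03 -1.780e-01] F [-0.38 -0.28 -0.27] t 4.15 open -0.0001 grip 0.0
```

View pics/c4.png

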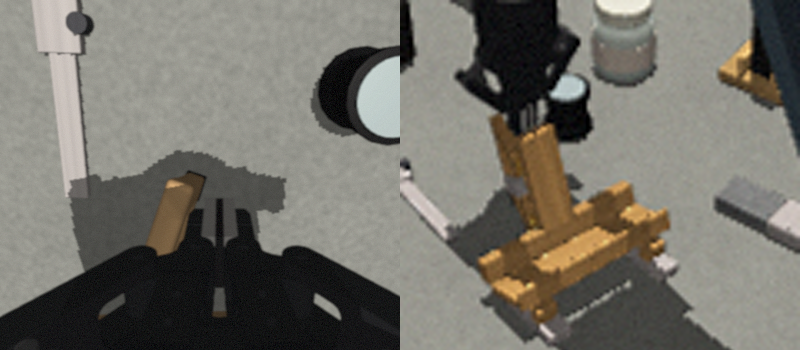

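The leg is swinging out ahead of the fingers (tip at composite (185,180)) and the easel hasn't moved. I'll continue to the stop.

Request:
apply_moves(
  moves=[
    {"travel": [0.02, -0.04, 0], "yaw": 0},
    {"travel": [0.035, -0.08, 0], "yaw": 0},
    {"travel": [0.04, -0.1, 0], "yaw": 0},
    {"travel": [0.04, -0.1, 0], "yaw": 0},
    {"travel": [0.04, -0.1, 0], "yaw": 0},
  ],
)

```text
clock: 4.7
ee_pos: [0.6682, 0.0645, 0.0687]
tool_rot: [3.141, 0.0, -0.179]
ft_force: [0.1, 0.2, 0.3]
opening: 0.0001
grip_force: 0.0
```

```bash
cat > ang.py <<'E'
import sys
from h import *
n=sys.argv[1]; s,c=shot('wrist',n); T=toolT(s);np.save(f'pics/{n}T.npy',T)
p=[.5507,.0914,-.1569]
i=c['color'][:,:,::-1].copy()
for th in (1.3,1.4,1.5,1.571):
    u,v=proj(n,ew(p,leg(th)),T); print(th,round(u,1),round(v,1)); cv2.circle(i,(int(round(u)),int(round(v))),1,(0,0,255),-1)
go(ew(p,[.122,-.005,.07]))
cv2.imwrite(f'pics/{n}c.png',cv2.resize(i[150:300,180:420],(800,500),interpolation=cv2.INTER_CUBIC))
E
python3 ang.py w5
```

```text
1.3 320.9 266.5
1.4 300.3 262.3
1.5 279.5 260.2
1.571 264.6 260.0
travel [ 0.007 -0.014 -0.005] yaw 0 | at [0.6681 0.0643 0.0687] [ 3.141  0.    -0.179] F [ 0.02  0.27 -0.1 ] t 4.75 open 0.0002 grip 0.0
```

View pics/w5c.png

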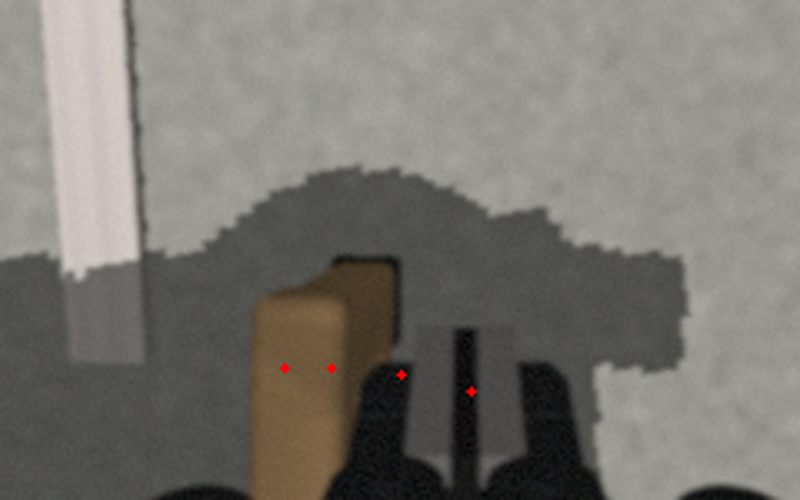

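Request:
apply_moves(
  moves=[
    {"travel": [0, -0.004, 0], "yaw": 0},
    {"travel": [0, -0.006, 0], "yaw": 0},
    {"travel": [0, -0.006, 0], "yaw": 0},
    {"travel": [0, -0.006, 0], "yaw": 0},
  ],
)

```text
clock: 5.15
ee_pos: [0.6686, 0.0656, 0.0688]
tool_rot: [3.142, -0.0, -0.179]
ft_force: [-0.6, -0.2, 0.2]
opening: -0.0004
grip_force: 0.0
```

Request:
apply_moves(
  moves=[
    {"travel": [0, -0.004, 0], "yaw": 0},
    {"travel": [0, -0.004, 0], "yaw": 0},
    {"travel": [0, -0.004, 0], "yaw": 0},
  ],
)

```text
clock: 5.45
ee_pos: [0.6688, 0.0667, 0.0688]
tool_rot: [3.142, -0.0, -0.179]
ft_force: [0.3, -0.7, -0.3]
opening: -0.0002
grip_force: 0.0
```

Request:
apply_moves(
  moves=[
    {"travel": [0, -0.004, 0], "yaw": 0},
    {"travel": [0, -0.004, 0], "yaw": 0},
    {"travel": [0, -0.004, 0], "yaw": 0},
  ],
)

```text
clock: 5.75
ee_pos: [0.6689, 0.0678, 0.0688]
tool_rot: [-3.142, 0.0, -0.179]
ft_force: [0.7, -0.0, 0.6]
opening: 0.0005
grip_force: 0.0
```

Request:
apply_moves(
  moves=[
    {"travel": [0, -0.004, 0], "yaw": 0},
    {"travel": [0, -0.004, 0], "yaw": 0},
    {"travel": [0, -0.004, 0], "yaw": 0},
  ],
)

```text
clock: 6.05
ee_pos: [0.6691, 0.0687, 0.0688]
tool_rot: [-3.142, 0.0, -0.179]
ft_force: [-1.1, 0.6, 0.5]
opening: 0.0
grip_force: 0.0
```

Request:
apply_moves(
  moves=[
    {"travel": [0, -0.004, 0], "yaw": 0},
    {"travel": [0, -0.004, 0], "yaw": 0},
    {"travel": [0, -0.004, 0], "yaw": 0},
  ],
)

```text
clock: 6.35
ee_pos: [0.6693, 0.0697, 0.0688]
tool_rot: [-3.142, 0.0, -0.179]
ft_force: [0.1, 0.0, 0.3]
opening: 0.0003
grip_force: 0.0
```

```bash
cat > edge.py <<'E'
import sys
from h import *
p=[.5507,.0914,-.1569]
def edge(n,T,z0=.087):
    i=cv2.imread(f'pics/{n}.png').astype(int); sat=i[:,:,2]-i[:,:,0]
    for v in (245,255,265,275,285):
        x=np.where(sat[v,200:330]>35)[0]+200
        if len(x): print(n,v,x.min(),x.max())
    for th in(1.5,1.571):
        for r in(.07,.09):
            # outer top edge of leg: 6 mm to +normal
            P=leg(th,r)+.006*(np.cos(th)*e_+np.sin(th)*np.array([0,1,0])); print(th,r,np.round(proj(n,ew(p,P),T),1))
edge('w5',np.load('pics/w5T.npy'))
s,c=shot('wrist','w6');edge('w6',toolT(s)); print(s['ft_force'],s['ee_pos'])
F=[]
for k in range(4): optics.camera('side'); F.append(monitor.state()['ft_force'])
print(np.mean(F,0),np.std(F,0))
E
python3 edge.py
```

```text
w5 245 257 283
w5 255 256 283
w5 265 256 282
w5 275 256 282
w5 285 256 282
1.5 0.07 [263.  302.4]
1.5 0.09 [265.4 254.7]
1.571 0.07 [251.2 303.2]
1.571 0.09 [250.2 255.5]
w6 245 258 285
w6 255 258 284
w6 265 258 284
w6 275 258 285
w6 285 259 283
1.5 0.07 [275.6 302.5]
1.5 0.09 [278.  254.9]
1.571 0.07 [263.8 303.4]
1.571 0.09 [262.8 255.7]
[0.12030842 0.01696847 0.28382546] [0.66926677 0.06969054 0.06878954]
[ 0.00150962 -0.34431877  0.07213319] [0.32753606 0.49802089 0.34679336]
```

Request:
apply_moves(
  moves=[
    {"travel": [0, -0.004, 0], "yaw": 0},
    {"travel": [0, -0.004, 0], "yaw": 0},
    {"travel": [0, -0.004, 0], "yaw": 0},
  ],
)

```text
clock: 6.9
ee_pos: [0.6695, 0.0706, 0.0688]
tool_rot: [3.141, 0.0, -0.179]
ft_force: [-0.7, -0.4, 0.5]
opening: 0.0002
grip_force: 0.4
```

Request:
apply_moves(
  moves=[
    {"travel": [0, -0.004, 0], "yaw": 0},
    {"travel": [0, -0.004, 0], "yaw": 0},
    {"travel": [0, -0.004, 0], "yaw": 0},
  ],
)

```text
clock: 7.2
ee_pos: [0.6696, 0.0716, 0.0687]
tool_rot: [3.142, 0.0, -0.179]
ft_force: [-0.1, -1.4, 0.6]
opening: -0.0005
grip_force: 0.5
```

```bash
cat > f.py <<'E'
from h import *
F=[]
for k in range(4): optics.camera('side'); F.append(monitor.state()['ft_force'])
print(np.mean(F,0).round(2),monitor.state()['ee_pos'])
E
python3 f.py
```

```text
[-0.49 -0.44  0.23] [0.66962679 0.07162774 0.06878294]
```

Request:
apply_moves(
  moves=[
    {"travel": [0, -0.004, 0], "yaw": 0},
    {"travel": [0, -0.004, 0], "yaw": 0},
    {"travel": [0, -0.004, 0], "yaw": 0},
  ],
)

```text
clock: 7.7
ee_pos: [0.6698, 0.0727, 0.0688]
tool_rot: [-3.142, 0.0, -0.179]
ft_force: [-1.1, -1.3, -0.1]
opening: 0.0002
grip_force: 0.4
```

```bash
python3 f.py; python3 edge.py | grep w6
```

```text
[ 0.34 -0.35 -0.59] [0.66980711 0.07266803 0.0687714 ]
w6 245 257 284
w6 255 257 283
w6 265 258 284
w6 275 258 284
w6 285 259 283
```

Request:
apply_moves(
  moves=[
    {"travel": [0, 0.03, 0], "yaw": 0},
    {"travel": [0, 0.03, -0.2], "yaw": 0},
    {"travel": [0, 0.03, -0.4], "yaw": 0},
    {"travel": [0, 0.03, -0.6], "yaw": 0},
    {"travel": [0, 0, -0.8], "yaw": 0},
    {"travel": [-0.1, -0.05, -0.9], "yaw": 0},
    {"travel": [-0.1, -0.05, -0.9], "yaw": 0},
    {"travel": [-0.1, -0.05, -0.9], "yaw": 0},
    {"travel": [-0.1, -0.05, -0.9], "yaw": 0},
  ],
)

```text
clock: 9.05
ee_pos: [0.6469, 0.0888, 0.2917]
tool_rot: [3.141, 0.003, -0.18]
ft_force: [-1.3, 0.4, 0.5]
opening: 0.0001
grip_force: 0.0
```

```bash
python3 - <<'E'
from h import *
s,c=shot('wrist','w7'); T=toolT(s);np.save('pics/w7T.npy',T); print(s['ee_pos'],s['tool_rot'])
i=c['color'][:,:,::-1].copy()
u,v=map(int,proj('w7',[.59,.09,.06],T)); x0=max(0,min(440,u-100));y0=max(0,min(250,v-75));print(x0,y0)
cv2.imwrite('pics/w7c.png',cv2.resize(i[y0:y0+150,x0:x0+200],(800,600),interpolation=cv2.INTER_CUBIC))
E
```

```text
[0.64689509 0.08879032 0.29169596] [ 3.14098433e+00  2.82433116e-03 -1.79538408e-01]
226 142
```

View pics/w7c.png

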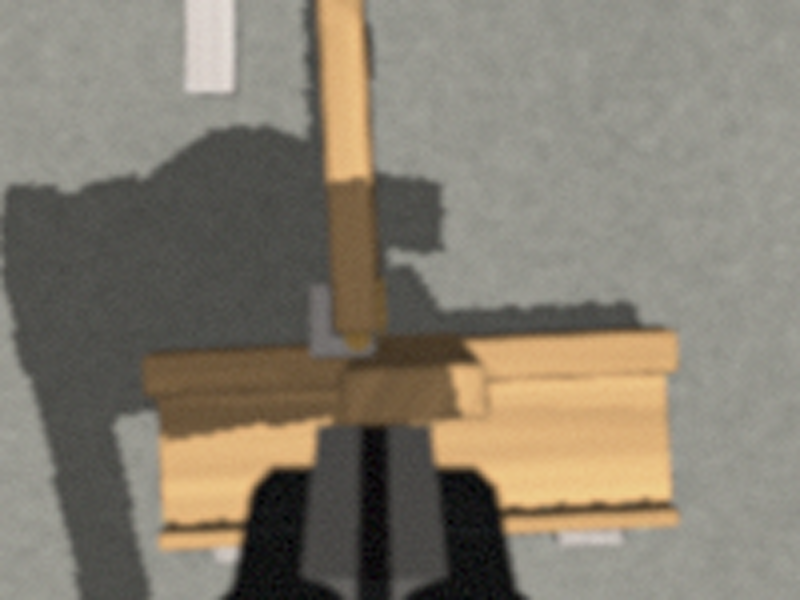

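The wrist crop shows the leg pointing square to the rear. Its left edge runs (316,0)→(333,330), perpendicular to the rail line (145,398)→(677,372). The mast's top front edge is at (340,421)–(487,415). I'll refit the easel pose and leg angle, then look at the case.

```bash
cat > fit2.py <<'E'
from h import *
from scipy.optimize import least_squares
T=np.load('pics/w7T.npy')
k=lambda x,y:np.array([226+x/4,142+y/4])
u=.022*a_+[0,0,.028]; m=.115*a_+[0,0,.028]
L=[(k(145,397),u+[0,.085,0]),(k(677,371),u-[0,.085,0]),(k(340,421),m+[0,.018,0]),(k(487,415),m-[0,.018,0])]
def f(p):
    R=[np.array(proj('w7',ew(p,P),T))-q for q,P in L]
    # leg outer/inner top edges: horizontal offset at given rows
    E=[]
    for sgn,(x1,y1,x2,y2) in ((1,(316,0,333,330)),(-1,(364,0,377,250))):
        A,B=k(x1,y1),k(x2,y2); n=np.array([-(B-A)[1],(B-A)[0]])/np.linalg.norm(B-A)
        for r in(.02,.075):
            P=leg(p[3],r)+sgn*.006*(np.cos(p[3])*e_+np.sin(p[3])*np.array([0,1,0]))
            E.append(n@(np.array(proj('w7',ew(p,P),T))-A))
    return np.concatenate(R+[E])
r=least_squares(f,[.5507,.0914,-.157,1.55],loss='soft_l1'); print(r.x.round(4),f(r.x).round(1)); print('seat',ew(r.x,[-.013,0,.032]))
go([.60,-.31,.40],.11-0)
E
python3 fit2.py
```

```text
[ 0.5521  0.0934 -0.1285  1.5665] [-0.8 -0.4  0.4 -0.3  0.3  0.4  0.2  0.2  0.  -0.3  0.5  0.2]
seat [0.53921723 0.09501764 0.032     ]
travel [ 0.099  1.603 -0.434] yaw -0.553 | at [0.6469 0.0887 0.2913] [ 3.141  0.004 -0.18 ] F [-0.55  0.02  0.2 ] t 9.1 open -0.0002 grip 0.0
```

Request:
apply_moves(
  moves=[
    {"travel": [0.05, 0.1, -0.1], "yaw": -0.25},
    {"travel": [0.05, 0.25, -0.25], "yaw": -0.5},
    {"travel": [0.05, 0.4, -0.4], "yaw": -0.75},
    {"travel": [0.05, 0.6, -0.45], "yaw": -1.0},
    {"travel": [0.1, 0.8, -0.45], "yaw": -1.0},
    {"travel": [0.1, 1.0, -0.45], "yaw": -1.0},
    {"travel": [0.1, 1.0, -0.45], "yaw": -1.0},
  ],
  claw=1,
)

```text
clock: 9.8
ee_pos: [0.6262, -0.1674, 0.4035]
tool_rot: [-3.141, 0.004, 0.338]
ft_force: [0.0, -0.6, -0.3]
opening: 0.0854
grip_force: 0.0
```

Request:
apply_moves(
  moves=[
    {"travel": [0.05, 0.1, 0], "yaw": -0.28},
    {"travel": [0.15, 0.25, 0], "yaw": -0.56},
    {"travel": [0.25, 0.4, 0], "yaw": -0.84},
    {"travel": [0.3, 0.5, 0], "yaw": -1.0},
    {"travel": [0.3, 0.5, 0], "yaw": -1.0},
  ],
)

```text
clock: 10.3
ee_pos: [0.7415, -0.2563, 0.399]
tool_rot: [-3.134, 0.002, 0.867]
ft_force: [0.3, -0.3, -1.1]
opening: 0.085
grip_force: 0.0
```

Request:
apply_moves(
  moves=[
    {"travel": [0, 0, 0], "yaw": -0.28},
    {"travel": [0, 0, 0], "yaw": -0.56},
    {"travel": [0, 0, 0], "yaw": -0.84},
    {"travel": [0, 0, 0], "yaw": -1.0},
    {"travel": [0, 0, 0], "yaw": -1.0},
  ],
)

```text
clock: 10.8
ee_pos: [0.74, -0.2526, 0.4053]
tool_rot: [-3.14, -0.001, 1.392]
ft_force: [0.7, -0.0, 0.5]
opening: 0.0855
grip_force: 0.0
```

```bash
python3 - <<'E'
from h import *
go([.595,-.31,.40],1.68)
E
```

```text
travel [-0.329 -0.53   0.022] yaw -0.55 | at [ 0.74   -0.2526  0.4053] [-3.140e+00 -1.000e-03  1.392e+00] F [ 0.71 -0.04  0.52] t 10.8 open 0.0855 grip 0.0
```

Request:
apply_moves(
  moves=[
    {"travel": [-0.1, -0.15, 0], "yaw": -0.2},
    {"travel": [-0.2, -0.3, 0], "yaw": -0.4},
    {"travel": [-0.3, -0.45, 0], "yaw": -0.55},
    {"travel": [-0.33, -0.53, 0], "yaw": -0.55},
    {"travel": [-0.33, -0.53, 0], "yaw": -0.55},
    {"travel": [-0.33, -0.53, 0], "yaw": -0.55},
    {"travel": [-0.33, -0.53, 0], "yaw": -0.55},
  ],
)

```text
clock: 11.5
ee_pos: [0.5959, -0.3103, 0.406]
tool_rot: [3.142, -0.0, 1.679]
ft_force: [0.7, 0.8, 0.1]
opening: 0.0855
grip_force: 0.0
```

```bash
python3 - <<'E'
from h import *
s,c=shot('wrist','w8'); T=toolT(s);np.save('pics/w8T.npy',T); go([.595,-.31,.40],1.68)
cv2.imwrite('pics/w8c.png',cv2.resize(c['color'][50:350,120:520,::-1],(800,600),interpolation=cv2.INTER_CUBIC))
E
```

```text
travel [ 0.002 -0.004  0.023] yaw -0.0 | at [ 0.5961 -0.3103  0.4058] [-3.141e+00 -1.000e-03  1.680e+00] F [ 0.67 -0.23  0.58] t 11.55 open 0.0854 grip 0.0
```

View pics/w8c.png

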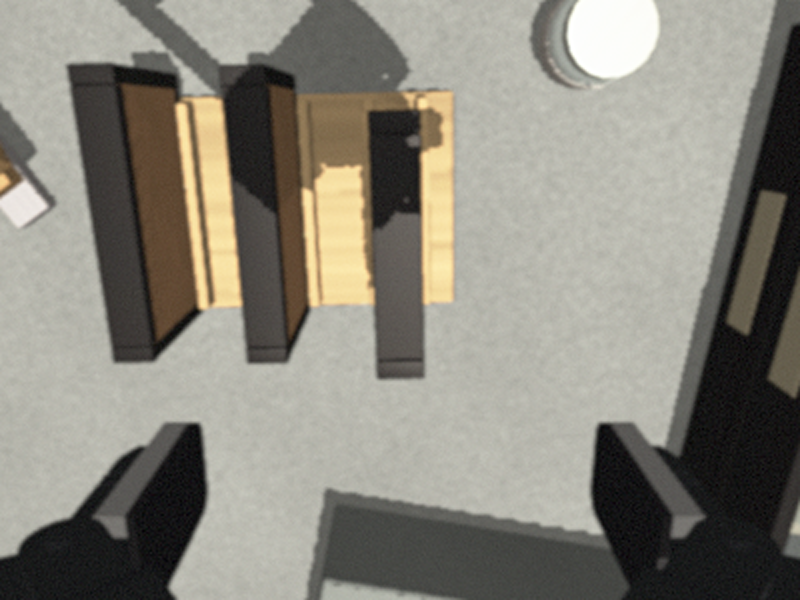

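The crop shows the tall case as the right-hand one, with top corners at (369,112), (419,112), (377,378) and (423,378). I'll measure those at z = 0.195.

```bash
python3 - <<'E'
from h import *
T=np.load('pics/w8T.npy')
q=[at('w8',120+x/2,50+y/2,.195,T) for x,y in((369,112),(419,112),(423,378),(377,378))]
for a in q: print(a.round(4))
a,b,c,d=q
print('thick',np.linalg.norm(a-b),np.linalg.norm(c-d),'w',np.linalg.norm(a-d),np.linalg.norm(b-c))
v=(c-b)+(d-a); v=v if v[1]>0 else -v; print('yaw',np.arctan2(v[1],v[0])-np.pi/2)
C=np.mean(q,0); print(C); go(np.r_[C[:2],.18],1.68)
E
```

```text
[ 0.5728 -0.2396  0.195 ]
[ 0.5984 -0.2368  0.195 ]
[ 0.618  -0.3835  0.195 ]
[ 0.5914 -0.3864  0.195 ]
thick 0.025812571660165335 0.02671996064609399 w 0.14803180430237978 0.14805201652514766
yaw 0.1292935769895729
[ 0.59514039 -0.31157764  0.195     ]
travel [-0.005 -0.004  0.903] yaw -0.0 | at [ 0.5961 -0.3103  0.4058] [-3.141e+00 -1.000e-03  1.680e+00] F [ 0.67 -0.23  0.58] t 11.55 open 0.0854 grip 0.0
```

Request:
apply_moves(
  moves=[
    {"travel": [-0.005, -0.004, 0.2], "yaw": -0.04},
    {"travel": [-0.005, -0.004, 0.4], "yaw": -0.04},
    {"travel": [-0.005, -0.004, 0.6], "yaw": -0.04},
    {"travel": [-0.005, -0.004, 0.75], "yaw": -0.04},
    {"travel": [-0.005, -0.004, 0.9], "yaw": -0.04},
    {"travel": [-0.005, -0.004, 1.0], "yaw": -0.04},
    {"travel": [-0.005, -0.004, 1.0], "yaw": -0.04},
    {"travel": [-0.005, -0.004, 1.0], "yaw": -0.04},
  ],
  claw=1,
)

```text
clock: 12.35
ee_pos: [0.595, -0.3119, 0.1562]
tool_rot: [-3.141, -0.001, 1.701]
ft_force: [1.1, 0.7, 1.0]
opening: 0.0854
grip_force: 0.0
```

Request:
apply_moves(
  moves=[
    {"travel": [0, 0, 0], "yaw": 0},
    {"travel": [0, 0, 0], "yaw": 0},
    {"travel": [0, 0, 0], "yaw": 0},
    {"travel": [0, 0, 0], "yaw": 0},
    {"travel": [0, 0, 0], "yaw": 0},
    {"travel": [0, 0, 0], "yaw": 0},
    {"travel": [0, 0, 0], "yaw": 0},
    {"travel": [0, 0, 0], "yaw": 0},
  ],
  claw=-1,
)

```text
clock: 13.15
ee_pos: [0.5949, -0.3128, 0.1575]
tool_rot: [3.14, 0.001, 1.701]
ft_force: [-0.5, 0.4, 5.5]
opening: 0.0271
grip_force: 60.5
```

Request:
apply_moves(
  moves=[
    {"travel": [0, 0, -0.05], "yaw": 0},
    {"travel": [0, 0, -0.1], "yaw": 0},
    {"travel": [0, 0, -0.2], "yaw": 0},
    {"travel": [0, 0, -0.35], "yaw": 0},
    {"travel": [0, 0, -0.5], "yaw": 0},
    {"travel": [0, 0, -0.65], "yaw": 0},
    {"travel": [0, 0, -0.8], "yaw": 0},
    {"travel": [0, 0, -0.8], "yaw": 0},
    {"travel": [0, 0, -0.8], "yaw": 0},
  ],
)

```text
clock: 14.05
ee_pos: [0.5944, -0.3124, 0.3573]
tool_rot: [3.14, 0.001, 1.701]
ft_force: [0.0, -0.9, -5.2]
opening: 0.0274
grip_force: 59.8
```

```bash
python3 - <<'E'
from h import *
p=[.5521,.0934,-.1285]
go(ew(p,[-.016,0,.356]),1.4425)
E
```

```text
travel [ 1.648 -0.02   0.003] yaw 0.493 | at [ 0.5944 -0.3124  0.3573] [3.140e+00 1.000e-03 1.701e+00] F [ 0.01 -0.85 -5.16] t 14.05 open 0.0274 grip 59.83947694301605
```

Request:
apply_moves(
  moves=[
    {"travel": [0.05, 0, 0], "yaw": 0.05},
    {"travel": [0.15, 0, 0], "yaw": 0.1},
    {"travel": [0.3, 0, 0], "yaw": 0.2},
    {"travel": [0.45, 0, 0], "yaw": 0.3},
    {"travel": [0.6, -0.01, 0], "yaw": 0.4},
    {"travel": [0.7, -0.01, 0], "yaw": 0.49},
    {"travel": [0.8, -0.02, 0], "yaw": 0.49},
    {"travel": [0.85, -0.02, 0], "yaw": 0.49},
    {"travel": [0.85, -0.02, 0], "yaw": 0.49},
  ],
)

```text
clock: 14.95
ee_pos: [0.5612, -0.1007, 0.3547]
tool_rot: [-3.139, -0.001, 1.446]
ft_force: [0.9, 0.4, -3.3]
opening: 0.0274
grip_force: 60.0
```

```bash
cat > t.py <<'E'
from h import *
import sys
p=[.5521,.0934,-.1285]
go(ew(p,[float(sys.argv[1]),0,float(sys.argv[2])]),1.4425)
E
python3 t.py -.016 .356
```

```text
travel [ 0.766 -0.197 -0.004] yaw 0.007 | at [ 0.5612 -0.1007  0.3547] [-3.139e+00 -1.000e-03  1.446e+00] F [ 0.92  0.4  -3.26] t 14.95 open 0.0274 grip 60.030938386917114
```

Request:
apply_moves(
  moves=[
    {"travel": [0.15, -0.05, 0], "yaw": 0},
    {"travel": [0.3, -0.1, 0], "yaw": 0},
    {"travel": [0.45, -0.15, 0], "yaw": 0.01},
    {"travel": [0.6, -0.19, 0], "yaw": 0.01},
    {"travel": [0.7, -0.197, 0], "yaw": 0.01},
    {"travel": [0.766, -0.197, 0], "yaw": 0.01},
    {"travel": [0.766, -0.197, 0], "yaw": 0.01},
    {"travel": [0.766, -0.197, 0], "yaw": 0.01},
  ],
)

```text
clock: 15.75
ee_pos: [0.5375, 0.093, 0.3554]
tool_rot: [-3.14, 0.001, 1.439]
ft_force: [-0.1, -0.5, -4.0]
opening: 0.0275
grip_force: 60.4
```

```bash
python3 t.py -.016 .21; python3 - <<'E'
from h import *
a=shot('side','s9')[1]['color'];b=shot('scene','sc9')[1]['color']
i=np.hstack([cv2.resize(a[60:260,200:360,::-1],(400,500),interpolation=cv2.INTER_CUBIC),cv2.resize(b[110:290,270:414,::-1],(400,500),interpolation=cv2.INTER_CUBIC)])
cv2.imwrite('pics/c9.png',i)
E
```

```text
travel [ 0.01  -0.005  0.582] yaw -0.007 | at [0.5375 0.093  0.3554] [-3.140e+00  1.000e-03  1.439e+00] F [-0.12 -0.49 -4.01] t 15.75 open 0.0275 grip 60.42564868927002
```

View pics/c9.png

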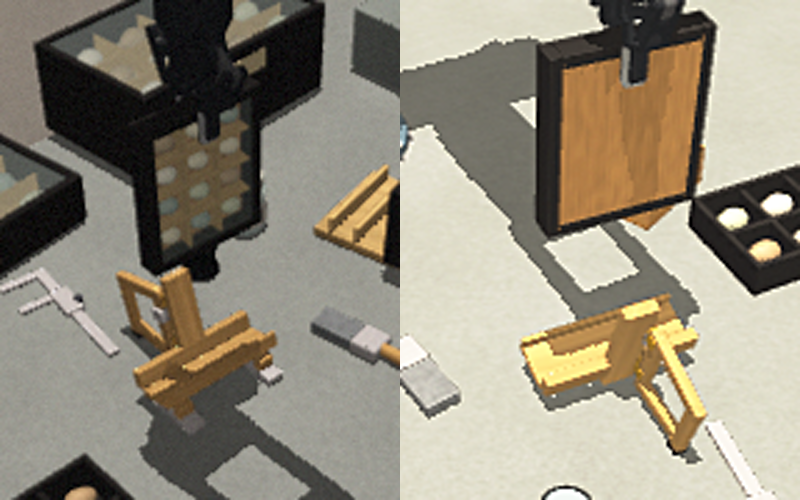

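The composite shows the case held glass to -x, directly above the easel, and the leg out straight to the rear. I'll descend, then creep down to contact by force.

Request:
apply_moves(
  moves=[
    {"travel": [0.01, -0.005, 0.1], "yaw": -0.007},
    {"travel": [0.01, -0.005, 0.25], "yaw": -0.007},
    {"travel": [0.01, -0.005, 0.4], "yaw": -0.007},
    {"travel": [0.01, -0.005, 0.52], "yaw": -0.007},
    {"travel": [0.01, -0.005, 0.6], "yaw": -0.007},
    {"travel": [0.01, -0.005, 0.66], "yaw": -0.007},
    {"travel": [0.01, -0.005, 0.66], "yaw": -0.007},
    {"travel": [0.01, -0.005, 0.66], "yaw": -0.007},
  ],
)

```text
clock: 16.65
ee_pos: [0.537, 0.096, 0.192]
tool_rot: [3.141, 0.0, 1.442]
ft_force: [0.8, -0.4, -3.4]
opening: 0.0272
grip_force: 60.4
```

```bash
python3 t.py -.016 .18; python3 f.py
```

```text
travel [-0.003 -0.003  0.048] yaw -0.002 | at [0.537 0.096 0.192] [3.141 0.    1.442] F [ 0.8  -0.4  -3.45] t 16.65 open 0.0272 grip 60.362151861190796
[ 0.58  0.24 -3.79] [0.53732392 0.09648311 0.1928051 ]
```

Request:
apply_moves(
  moves=[
    {"travel": [-0.004, -0.004, 0.01], "yaw": 0},
    {"travel": [-0.004, -0.004, 0.025], "yaw": 0},
    {"travel": [-0.004, -0.004, 0.035], "yaw": 0},
    {"travel": [-0.004, -0.004, 0.035], "yaw": 0},
  ],
)

```text
clock: 17.25
ee_pos: [0.5348, 0.0957, 0.1819]
tool_rot: [-3.14, 0.0, 1.442]
ft_force: [0.6, -0.5, -3.8]
opening: 0.0271
grip_force: 60.4
```

Request:
apply_moves(
  moves=[
    {"travel": [0, 0, 0.004], "yaw": 0},
    {"travel": [0, 0, 0.006], "yaw": 0},
    {"travel": [0, 0, 0.006], "yaw": 0},
  ],
)

```text
clock: 17.55
ee_pos: [0.5352, 0.0957, 0.181]
tool_rot: [-3.141, 0.0, 1.442]
ft_force: [-0.1, 0.4, -3.9]
opening: 0.0275
grip_force: 60.4
```

Request:
apply_moves(
  moves=[
    {"travel": [0, 0, 0.004], "yaw": 0},
    {"travel": [0, 0, 0.006], "yaw": 0},
    {"travel": [0, 0, 0.006], "yaw": 0},
  ],
)

```text
clock: 17.85
ee_pos: [0.5355, 0.0956, 0.1801]
tool_rot: [3.141, 0.0, 1.442]
ft_force: [-1.5, -0.5, 0.0]
opening: 0.0278
grip_force: 61.1
```

Request:
apply_moves(
  moves=[
    {"travel": [0, 0, -0.006], "yaw": 0},
    {"travel": [0, 0.005, -0.006], "yaw": 0},
    {"travel": [0, 0.01, -0.006], "yaw": 0},
    {"travel": [0, 0.01, -0.004], "yaw": 0},
    {"travel": [0, 0.01, -0.002], "yaw": 0},
    {"travel": [0, 0.01, -0.002], "yaw": 0},
  ],
)

```text
clock: 18.45
ee_pos: [0.5376, 0.0954, 0.1798]
tool_rot: [-3.141, 0.0, 1.442]
ft_force: [0.4, -0.8, -3.7]
opening: 0.0275
grip_force: 60.5
```

```bash
python3 f.py;python3 t.py -.0135 .18
```

```text
[ 0.41  0.29 -3.65] [0.53767203 0.09538328 0.18000718]
travel [-0.     0.004  0.   ] yaw -0.0 | at [0.5377 0.0954 0.18  ] [-3.142 -0.     1.442] F [ 0.79  0.49 -3.58] t 18.65 open 0.0273 grip 60.45779228210449
```

Request:
apply_moves(
  moves=[
    {"travel": [0, 0, 0.003], "yaw": 0},
    {"travel": [0, 0, 0.003], "yaw": 0},
    {"travel": [0, 0, 0.003], "yaw": 0},
  ],
)

```text
clock: 18.95
ee_pos: [0.5378, 0.0954, 0.1795]
tool_rot: [3.141, -0.0, 1.442]
ft_force: [0.6, -0.2, -1.9]
opening: 0.0272
grip_force: 60.7
```

Request:
apply_moves(
  moves=[
    {"travel": [0, 0, 0.003], "yaw": 0},
    {"travel": [0, 0, 0.003], "yaw": 0},
    {"travel": [0, 0, 0.003], "yaw": 0},
  ],
)

```text
clock: 19.25
ee_pos: [0.538, 0.0952, 0.1792]
tool_rot: [3.141, 0.0, 1.442]
ft_force: [-0.6, -1.8, 3.4]
opening: 0.0273
grip_force: 61.5
```

The case is resting on the ledge at the predicted height. I'll release in stages so it leans on the rear finger, then walk it back onto the mast.

Request:
apply_moves(
  moves=[
    {"travel": [0, 0, 0], "yaw": 0},
    {"travel": [0, 0, 0], "yaw": 0},
    {"travel": [0, 0, 0], "yaw": 0},
  ],
  claw=-0.25,
)

```text
clock: 19.55
ee_pos: [0.5378, 0.0955, 0.1785]
tool_rot: [3.141, -0.0, 1.442]
ft_force: [-0.3, 0.1, -0.0]
opening: 0.032
grip_force: 0.2
```

Request:
apply_moves(
  moves=[
    {"travel": [0, 0, 0], "yaw": 0},
    {"travel": [0, 0, 0], "yaw": 0},
    {"travel": [0, 0, 0], "yaw": 0},
  ],
  claw=-0.1,
)

```text
clock: 19.85
ee_pos: [0.5376, 0.0954, 0.1784]
tool_rot: [-3.141, -0.0, 1.442]
ft_force: [1.3, 0.0, -0.6]
opening: 0.0383
grip_force: 0.1
```

Request:
apply_moves(
  moves=[
    {"travel": [0, 0, 0], "yaw": 0},
    {"travel": [0, 0, 0], "yaw": 0},
    {"travel": [0, 0, 0], "yaw": 0},
  ],
  claw=0.05,
)

```text
clock: 20.15
ee_pos: [0.5377, 0.0954, 0.1785]
tool_rot: [-3.142, -0.0, 1.442]
ft_force: [0.5, 0.2, -0.3]
opening: 0.0449
grip_force: 0.2
```

Request:
apply_moves(
  moves=[
    {"travel": [0, 0, 0], "yaw": 0},
    {"travel": [0, 0, 0], "yaw": 0},
    {"travel": [0, 0, 0], "yaw": 0},
  ],
  claw=0.2,
)

```text
clock: 20.45
ee_pos: [0.5377, 0.0954, 0.1786]
tool_rot: [3.142, -0.0, 1.442]
ft_force: [0.4, 0.8, 0.1]
opening: 0.0512
grip_force: 0.2
```

Request:
apply_moves(
  moves=[
    {"travel": [0, 0.005, 0], "yaw": 0},
    {"travel": [0, 0.01, 0], "yaw": 0},
    {"travel": [0, 0.015, 0], "yaw": 0},
    {"travel": [0, 0.02, 0], "yaw": 0},
    {"travel": [0, 0.025, 0], "yaw": 0},
    {"travel": [0, 0.03, 0], "yaw": 0},
    {"travel": [0, 0.035, 0], "yaw": 0},
    {"travel": [0, 0.04, 0], "yaw": 0},
    {"travel": [0, 0.045, 0], "yaw": 0},
    {"travel": [0, 0.05, 0], "yaw": 0},
  ],
)

```text
clock: 21.45
ee_pos: [0.5502, 0.0938, 0.1785]
tool_rot: [-3.142, -0.0, 1.442]
ft_force: [-0.1, -0.2, -0.1]
opening: 0.0511
grip_force: 0.2
```

```bash
python3 f.py;python3 t.py .033 .18
```

```text
[ 0.35  0.13 -0.06] [0.55017771 0.09375835 0.17857012]
travel [-0.     0.14  -0.006] yaw -0.0 | at [0.5502 0.0938 0.1786] [ 3.142 -0.     1.442] F [ 0.97 -0.82  0.56] t 21.65 open 0.051 grip 0.26768871961394325
```

Request:
apply_moves(
  moves=[
    {"travel": [0, 0.006, 0], "yaw": 0},
    {"travel": [0, 0.012, 0], "yaw": 0},
    {"travel": [0, 0.018, 0], "yaw": 0},
    {"travel": [0, 0.024, 0], "yaw": 0},
    {"travel": [0, 0.03, 0], "yaw": 0},
    {"travel": [0, 0.036, 0], "yaw": 0},
    {"travel": [0, 0.042, 0], "yaw": 0},
    {"travel": [0, 0.048, 0], "yaw": 0},
    {"travel": [0, 0.054, 0], "yaw": 0},
    {"travel": [0, 0.06, 0], "yaw": 0},
  ],
)

```text
clock: 22.65
ee_pos: [0.5651, 0.0918, 0.1785]
tool_rot: [-3.142, 0.0, 1.442]
ft_force: [0.1, -0.2, -0.2]
opening: 0.0509
grip_force: 0.3
```

Request:
apply_moves(
  moves=[
    {"travel": [0, 0.005, 0], "yaw": 0},
    {"travel": [0, 0.01, 0], "yaw": 0},
    {"travel": [0, 0.015, 0], "yaw": 0},
    {"travel": [0, 0.02, 0], "yaw": 0},
    {"travel": [0, 0.025, 0], "yaw": 0},
    {"travel": [0, 0.03, 0], "yaw": 0},
    {"travel": [0, 0.035, 0], "yaw": 0},
    {"travel": [0, 0.04, 0], "yaw": 0},
  ],
)

```text
clock: 23.45
ee_pos: [0.575, 0.0906, 0.1785]
tool_rot: [-3.142, -0.0, 1.442]
ft_force: [-0.0, -0.0, -0.1]
opening: 0.051
grip_force: 0.3
```

Request:
apply_moves(
  moves=[
    {"travel": [0, 0.005, 0], "yaw": 0},
    {"travel": [0, 0.01, 0], "yaw": 0},
    {"travel": [0, 0.015, 0], "yaw": 0},
    {"travel": [0, 0.02, 0], "yaw": 0},
    {"travel": [0, 0.025, 0], "yaw": 0},
    {"travel": [0, 0.03, 0], "yaw": 0},
    {"travel": [0, 0.035, 0], "yaw": 0},
    {"travel": [0, 0.035, 0], "yaw": 0},
  ],
)

```text
clock: 24.25
ee_pos: [0.5837, 0.0894, 0.1786]
tool_rot: [3.142, -0.0, 1.442]
ft_force: [-0.6, 0.4, 0.7]
opening: 0.051
grip_force: 0.0
```

```bash
python3 f.py;python3 t.py .033 .18; python3 -c "
from h import *
print(monitor.state()['grip_force'])"
```

```text
[ 0.93 -0.2  -0.29] [0.58354148 0.08945684 0.17855157]
travel [-0.     0.005 -0.006] yaw -0.0 | at [0.5835 0.0895 0.1786] [-3.142  0.     1.442] F [ 0.94  0.26 -0.77] t 24.45 open 0.0515 grip 0.0
0.0
```

Request:
apply_moves(
  moves=[
    {"travel": [0, 0.004, -0.03], "yaw": 0},
    {"travel": [0, 0.004, -0.08], "yaw": 0},
    {"travel": [0, 0.004, -0.16], "yaw": 0},
    {"travel": [0, 0.004, -0.3], "yaw": 0},
    {"travel": [0, 0.004, -0.45], "yaw": 0},
    {"travel": [0, 0.004, -0.6], "yaw": 0},
    {"travel": [0, 0, -0.75], "yaw": 0},
    {"travel": [0, 0, -0.8], "yaw": 0},
    {"travel": [0, 0, -0.8], "yaw": 0},
    {"travel": [0, 0, -0.8], "yaw": 0},
  ],
)

```text
clock: 25.45
ee_pos: [0.5832, 0.0895, 0.3775]
tool_rot: [-3.14, 0.0, 1.442]
ft_force: [-0.3, -0.6, -1.1]
opening: 0.0515
grip_force: 0.0
```

```bash
cat > chk.py <<'E'
from h import *
from scipy.optimize import minimize
p0=[.5521,.0934,-.1285]
s,c=shot('wrist','w10');Tw=toolT(s);shot('side','s10');shot('scene','sc10')
tl=np.array([0,0,.028])
def corners(dx,dy,yaw,tilt):   # case: rear bottom edge dx in front of corner along ledge, lateral dy
    a=np.array([np.sin(tilt),0,np.cos(tilt)]);e=np.array([np.cos(tilt),0,-np.sin(tilt)])
    o=tl-dx*e_
    P=[o+z*a-x*e+np.array([0,y,0]) for x in(0,.028) for y in(-.075,.075) for z in(0,.18)]
    return [ew([p0[0],p0[1]+0,p0[2]],0*q+np.array([np.cos(yaw)*q[0]-np.sin(yaw)*q[1],np.sin(yaw)*q[0]+np.cos(yaw)*q[1]+dy,q[2]])) for q in P]
def hull(n,C,T=None):
    m=np.zeros((400,640),np.uint8);cv2.fillConvexPoly(m,cv2.convexHull(np.round(np.array([proj(n,q,T) for q in C])*16).astype(np.int32)),1,shift=4);return m
# change mask: side & scene vs the empty-easel pictures
res={}
for n,b in(('s10','side0'),('sc10','scene0')):
    A=cv2.imread(f'pics/{n}.png').astype(int);B=cv2.imread(f'pics/{b}.png').astype(int)
    res[n]=A
def score(v):
    # mean edge strength along the dark frame outlines in each view
    t=0
    for n,T in(('s10',None),('sc10',None),('w10',Tw)):
        g=cv2.GaussianBlur(cv2.imread(f'pics/{n}.png',0),(0,0),1).astype(np.float32)
        G=np.hypot(cv2.Sobel(g,5,1,0),cv2.Sobel(g,5,0,1))
        C=corners(*v);h=cv2.convexHull(np.array([proj(n,q,T) for q in C],np.float32))[:,0]
        pts=np.concatenate([np.linspace(h[i],h[(i+1)%len(h)],60) for i in range(len(h))]).astype(np.float32)
        t+=np.minimum(cv2.remap(G,pts[:,0].copy(),pts[:,1].copy(),cv2.INTER_LINEAR)[:,0],200).mean()
    return -t
best=min((minimize(score,[d,y,w,t],method='Nelder-Mead',options=dict(initial_simplex=np.array([[d,y,w,t]]+[[d+.004*(i==0),y+.004*(i==1),w+.03*(i==2),t+.03*(i==3)] for i in range(4)]))) for d in(0,.006) for y in(-.003,.003) for w in(0.,) for t in(.27,.3)),key=lambda r:r.fun)
print('slide,dy,yaw,tilt',best.x.round(4),best.fun, 'ideal',score([0,0,0,.3]), 'fallen/upright',score([0,0,0,0]))
for n,T in(('s10',None),('sc10',None),('w10',Tw)): print(n,np.round([proj(n,q,T) for q in corners(*best.x)]).tolist())
print(s['ee_pos'],s['clock'])
E
python3 chk.py
```

```text
slide,dy,yaw,tilt [-0.0007  0.0004  0.0098  0.3037] -512.2530517578125 ideal -497.45917 fallen/upright -234.13324
s10 [[298.0, 191.0], [285.0, 139.0], [260.0, 213.0], [244.0, 160.0], [303.0, 193.0], [291.0, 141.0], [265.0, 216.0], [249.0, 162.0]]
sc10 [[324.0, 247.0], [333.0, 214.0], [371.0, 232.0], [387.0, 197.0], [320.0, 239.0], [329.0, 204.0], [366.0, 224.0], [382.0, 188.0]]
w10 [[300.0, 204.0], [342.0, 250.0], [298.0, 104.0], [344.0, 102.0], [283.0, 206.0], [317.0, 254.0], [278.0, 104.0], [315.0, 103.0]]
[0.58316563 0.08947098 0.37754337] 25.45
```

The case fits as seated: 0.7 mm off the corner, 0.4 mm off centre, tilt 0.304 rad. The gripper is clear, so I'm handing in.

```bash
python3 -c "
from station import robot
print(robot.sign_off())"
```

```text
the job is handed in; nothing more can be done
None
```

The job is handed in: the smaller easel's leg is out at its stop as far as I could measure (1.567 of 1.571 rad), and the tall case sits centred on the ledge, glass to the front, leaning flat on the mast; the easel may have turned up to about 0.03 rad while I pushed the leg.

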